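# Put the soft-jaw blanks away in the drawer with the clamped follower

## Robot

A 6-joint arm with a two-finger parallel gripper is mounted at the origin on a cart in front of the work surface, level with it; the furniture and walls round the work are solid. World frame = base frame: x ahead of the robot, y to its left, z up, the work surface at z = 0. Lengths are in mm, angles in rad, forces in N, time in s.
With the tool pointing down it reaches from about 275 to 850 mm from the base axis. Payload 19 kg.
Tool frame: the origin (TCP) lies at the very end of the fingers, on their centre line; the grasp point (between the pads) lies 19 mm behind it; z points along the fingers, y is the line along which they close (so a half turn about z gives the same grasp; the last joint's range is limited). The gripper opens to 85 mm and grips with 20 to 120 N. Pads are 22 mm wide; open, the fingers measure 114 mm over their backs; the gripper's body (76 mm by 85 mm) begins 54 mm behind the grasp point. The pads swing forward as they close: fully open they stand 13 mm farther back than shut.
Start: joints at [-0.134, 0.15, 1.437, -0, 1.554, -0.134], TCP at [574.97, -0.016, 231.267] pointing down, gripper open.
Joint ranges: [-2.8, 2.8], [-0.68, 2.1], [0.12, 2.68], [-1.39, 4.53], [0.16, 2.79], [-2.81, 2.81]. Speed limits (rad/s): [1.89, 1.89, 2.22, 3.01, 3.01, 3.01].

## Interface

Orientations are given as [roll, pitch, yaw] about the fixed x, y, z axes, in that order (R = Rz(yaw) Ry(pitch) Rx(roll)).
In Python, from cell import manip gives the robot as it stands.
- The arm moves only by the tool apply_moves, never from a script. Its argument "plan" is a list of rows, each a list of 3 entries, a list of its own where there are three numbers: the turn, a rotation vector about the tool's x, y, z in rad, then the shift along the tool's x, y, z in mm, then the closure, from -1 (fully open) to 1 (shut). In form: [[[rx, ry, rz], [tx, ty, tz], fingers], ...]. A call has 1 to 20 rows; each row shifts and turns the commanded pose from where the row before left it, along the tool's axes as they then stand; what a row does not reach is not made up. A row lasts 1/8 s, in which the tool goes at most 62.5 mm and 10.7 degrees, less where a joint would pass 70% of its speed; a pose out of reach is approached as far as the arm can. A call with a gripper value outside its range is refused whole. The fingers move at their own pace and stop on an object; the grip force is fixed at half the most. Time passes only in rows, so rows that do not move let the fingers close. It gives the time, the measured TCP pose, the force, the opening and the grip force at its end, in the units of the state.
- manip.sense(): the state, without advancing time (a new reading comes with each control period).
- manip.get_image(name): name is "scene" or "side" or "wrist"; returns (picture, depth): 400x640x3 uint8, red, green, blue; 400x640 float32, mm along the optical axis (not along the pixel's ray), 0 where there is no reading.
- manip.camera_model(name): a dict with "vfov" (degrees; the focal length in pixels is half the picture's height over the tangent of half this angle, whatever the lens; pixels are square), "cx", "cy" (the principal point, pixels), "view" (4x4, takes a point from world to camera coordinates); the wrist camera has in their place "mount" (4x4, takes a point from camera to tool coordinates, whose origin is the TCP and whose axes are the flange's). Camera axes: x right, y down, z forward; pixel columns grow to the right and rows downward; lengths in mm; the calibration is good to about 2 mm. A picture is of the moment at which its call begins: read the wrist's pose just before it. camera_model takes no time and is no camera call.
- manip.sign_off(): hands the job in; it is judged then, once.
The state is a dict: "time": time; "qpos": joint angles; "joint_vel": joint speeds; "joint_efforts": joint torques, N m; "position": TCP position; "orientation": TCP orientation; "force": force on the tool from outside, world axes, zero at the start; "ft_torque": the same for the moment, N m; "grip_width": finger opening in mm; "grip_force": force on a finger pad.
Only numpy, scipy, OpenCV 4.12 (cv2) and the standard library are available. Lean on these libraries where they do the work, as an engineer would, in place of code of your own. Each camera call takes 0.05 s, during which the arm holds its last target. There are 200 camera calls.

## Task

Put every loose square soft-jaw blank away in the flat drawer unit: pull its drawer well out, free the clamp knob of the follower inside and slide the follower back, and lay all the blanks flat and side by side across the drawer against its front panel. Push the follower up snug behind them and tighten its knob fully so that they cannot shift, then push the drawer fully home - it only goes in if nothing stands above its rim. Leave the other things on the worktop alone.

Things in the scene. Friction and masses are not known exactly. Their poses are not given: they have to be found in the camera images.
- drawer_unit: Flat grey one-drawer unit that stands firmly on the worktop: 262 mm deep (its x), 150 wide (its y), 58 high. Origin: centre of its underside. Its drawer comes out along its own -x, which points roughly to the robot's right (world -y).
- drawer (a joint): How far the drawer is pulled out, m: 0 shut to 0.235 fully out; stays where it is left, moves with 3 to 4 N. Its front panel (150 wide, 10 thick, 50 high) carries the handle; inside it is 245 mm long, 114 wide, its floor 14 mm above the worktop, its rim 30 mm above that floor. The unit's front edge passes 4 mm above the rim.
- drawer_handle (a point): Middle of the round steel handle bar on the drawer's front: bar about 10 mm thick, 90 long, lying along the drawer's y, 35 mm off the panel and 32 mm above the worktop. It moves with the drawer; its axes are those of drawer_unit. It can be pinched from above.
- row_datum (a point): Middle of the drawer's front panel's inner face, at the drawer floor; moves with the drawer. x points back into the drawer, y along its width, z up. The row of blanks starts here: k blanks pressed together reach k x 26 mm along x.
- follower (a joint): Clear length, m, between the drawer's front panel and the follower's face: 0 to 0.165 (fully back). Slides along the drawer with about 1.5 N when free; stays where it is left; with its knob fully tight it holds against about 20 N.
- follower_face (a point): Middle of the follower's front face (the aluminium plate, 5 thick, 108 wide and 24 high, that bears on the blanks), 12 mm above the drawer floor; axes as row_datum. Behind the plate lies an 8 mm high foot, which carries the knob and ends 61 mm behind the face.
- clamp_knob (a joint): Clamp knob on the follower, rad: 0 fully free to 1.4 fully tight; it turns clockwise seen from above to tighten. It begins to bite at 0.7. Turning takes about 0.1 to 0.2 N m; it stays where it is left.
- knob_grip (a point): Middle of the black knob: a bar 44 long, 12 wide, 17 high, its top 28 mm above the drawer floor, the foot 10 mm below this point. It stands 41 mm behind the follower's face; grip it from above across its width. The follower can be slid by it. Its x axis runs along the bar: in line with the drawer's x at joint 0, turned clockwise from there by the joint's value.
- blank_1: Loose square aluminium bar (soft-jaw blank), 100 x 26 x 26 mm, 0.18 kg, with two small holes; all alike, three or four of them are there. Origin: its centre. x runs along its length.
- blank_2: Loose square aluminium bar (soft-jaw blank), 100 x 26 x 26 mm, 0.18 kg, with two small holes; all alike, three or four of them are there. Origin: its centre. x runs along its length.
- blank_3: Loose square aluminium bar (soft-jaw blank), 100 x 26 x 26 mm, 0.18 kg, with two small holes; all alike, three or four of them are there. Origin: its centre. x runs along its length.
- blank_4: Loose square aluminium bar (soft-jaw blank), 100 x 26 x 26 mm, 0.18 kg, with two small holes; all alike, three or four of them are there. Origin: its centre. x runs along its length.
- tape_roll: Bystander, not to be moved: roll of black tape. Origin: centre of its underside.
- bolt: Bystander, not to be moved: hex bolt. Origin: centre of its underside.
- pencil: Bystander, not to be moved: pencil. Origin: centre of its underside.
- dish: Bystander, not to be moved: parts dish. Origin: centre of its underside.

How it is judged:
By the outcome, as a careful person would: the job done as asked, in the order asked, and still so for the second after the job is handed in, with the robot touching nothing.
Of blank_1, blank_2, blank_3, blank_4 only 3 to 4 are there at a start; the rules pass over those that are not, and their reading is None.
At some moment in a run one of blank_1, blank_2, blank_3, blank_4 may be knocked a few centimetres aside while the robot is not near it.
Once in a run the grip may slacken for a moment while it holds something.
It also fails if it takes over 210 s, if anything falls off the work surface, if the arm or the gripper's body presses on something with over 40 N, if the wrist force passes 120 N, or if a joint passes its speed limit or range.

## Working session

There is one attempt and no reset: what is moved stays moved. The work goes in short steps, Python scripts to look and compute and a tool call to move; the robot and the scene stay as the last step left them, time stands still between calls to the robot, and variables do not carry over. Pictures are saved under pics/ and viewed, at most 14 in all, crops included, and the job is handed in when it is done.

Besides the shell and the picture viewer there is one more tool, called after "Call:" as name(argument=value, ...) on one line, values as JSON. apply_moves: Moves the arm, as the interface text tells. Its arguments: {"type":"object","properties":{"plan":{"type":"array"}},"required":["plan"]}

```bash
mkdir -p pics; ls; cat > h.py <<'E'
import numpy as np, cv2
from cell import manip
from scipy.spatial.transform import Rotation as R
def snap(name, fn=None):
    s=manip.sense(); im,d=manip.get_image(name)
    if fn: cv2.imwrite('pics/'+fn,im[:,:,::-1])
    return s,im,d
def cam(name,s=None):
    m=manip.camera_model(name); f=200/np.tan(np.radians(m['vfov'])/2)
    if 'view' in m: T=np.linalg.inv(np.array(m['view']))
    else:
        W=np.eye(4); W[:3,:3]=R.from_euler('xyz',s['orientation']).as_matrix(); W[:3,3]=s['position']
        T=W@np.array(m['mount'])
    return f,m['cx'],m['cy'],T
def cloud(name,d,s=None):
    f,cx,cy,T=cam(name,s); v,u=np.mgrid[:d.shape[0],:d.shape[1]]
    P=np.stack([(u-cx)/f*d,(v-cy)/f*d,d],-1)
    return P@T[:3,:3].T+T[:3,3]
def ray(name,u,v,z,s=None):
    f,cx,cy,T=cam(name,s); r=T[:3,:3]@np.array([(u-cx)/f,(v-cy)/f,1]); 
    return T[:3,3]+r*(z-T[2,3])/r[2]
def proj(name,p,s=None):
    f,cx,cy,T=cam(name,s); c=T[:3,:3].T@(np.array(p)-T[:3,3]); return c[0]/c[2]*f+cx,c[1]/c[2]*f+cy
E
python3 - <<'E'
from h import *
for n in ['scene','side','wrist']:
    s,im,d=snap(n,n+'0.png'); print(n,(d>0).mean()); print({k:(np.round(v,3).tolist()) for k,v in manip.camera_model(n).items()})
print(s)
E
```

```text
pics
scene 0.99603125
{'vfov': 49.533, 'cx': 325.685, 'cy': 199.502, 'view': [[-0.881, -0.472, 0.018, 523.88], [-0.21, 0.356, -0.91, 85.011], [0.423, -0.806, -0.413, 900.95], [0.0, 0.0, 0.0, 1.0]]}
side 0.99583984375
{'vfov': 42.786, 'cx': 316.16, 'cy': 195.148, 'view': [[-0.966, -0.259, 0.002, 493.194], [-0.167, 0.619, -0.767, 38.162], [0.197, -0.742, -0.641, 1094.45], [0.0, 0.0, 0.0, 1.0]]}
wrist 0.99601171875
{'vfov': 70.4, 'cx': 315.11, 'cy': 200.189, 'mount': [[-0.0, -0.959, -0.284, 71.824], [1.0, -0.0, -0.0, -0.409], [0.0, -0.284, 0.959, -142.11], [0.0, 0.0, 0.0, 1.0]]}
{'time': 0.1, 'qpos': array([-1.34024443e-01,  1.50919680e-01,  1.43793424e+00,  1.19823052e-05,
        1.55381079e+00, -1.34029162e-01]), 'joint_vel': array([ 0.00065805,  0.00063104, -0.0015948 , -0.00151529, -0.00022179,
       -0.0013807 ]), 'joint_efforts': array([ 4.39465453e-03, -7.14378047e+01, -5.71798074e+01, -8.77157845e-05,
        7.01135112e-03, -1.30998615e-04]), 'position': array([ 5.74783078e+02, -7.07109286e-04,  2.30761420e+02]), 'orientation': array([-3.14053181e+00, -1.55130322e-04,  1.57080075e+00]), 'force': array([0.51254743, 1.05051521, 0.95338659]), 'ft_torque': array([0.04340048, 0.06051892, 0.02430045]), 'grip_force': 0.0, 'grip_width': 85.25012962632668}
```

View pics/scene0.png

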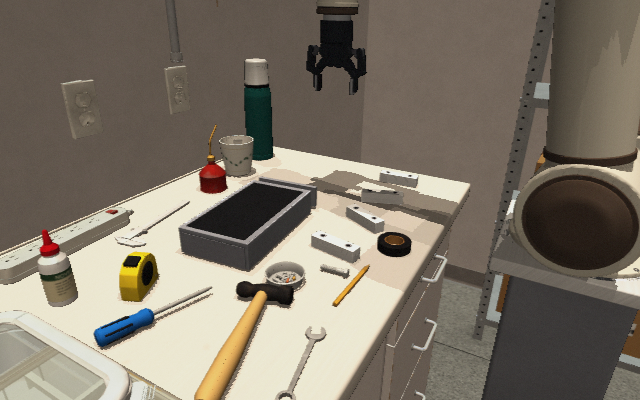

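View pics/side0.png

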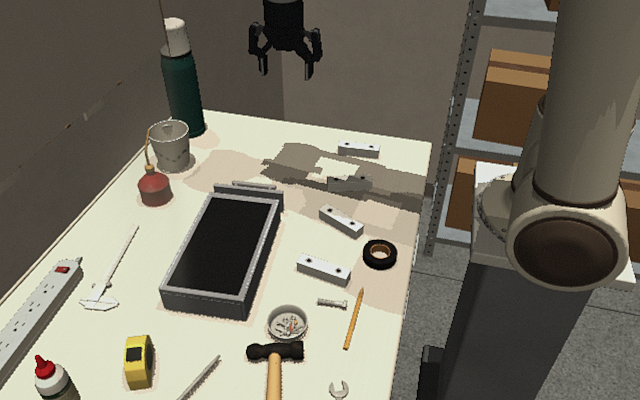

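```bash
cat > meas.py <<'E'
from h import *
def blanks(names=('side','scene'), zlo=20, zhi=32, box=(150,900,-700,700)):
    out=[]
    for n in names:
        s,im,d=snap(n); P=cloud(n,d,s)
        m=((P[...,2]>zlo)&(P[...,2]<zhi)&(P[...,0]>box[0])&(P[...,0]<box[1])&(P[...,1]>box[2])&(P[...,1]<box[3])&(d>0))
        hsv=cv2.cvtColor(im,cv2.COLOR_RGB2HSV); m&=(hsv[...,1]<60)
        m=cv2.morphologyEx(m.astype(np.uint8),cv2.MORPH_OPEN,np.ones((2,2)))
        k,l,st,c=cv2.connectedComponentsWithStats(m)
        for i in range(1,k):
            if st[i,4]<60: continue
            q=P[l==i]; (cx,cy),(w,h),a=cv2.minAreaRect(q[:,:2].astype(np.float32))
            if w<h: w,h,a=h,w,a+90
            print(n,np.round(c[i]),st[i,4],'ctr',np.round([cx,cy],1),'L',round(w),round(h),'ang',round((a+90)%180-90,1),'z',np.round(np.median(q[:,2]),1))
if __name__=='__main__': blanks()
E
python3 - <<'E'
from meas import *
blanks()
print('unit')
for n in ['side','scene']:
    s,im,d=snap(n);P=cloud(n,d,s)
    for lo,hi in((50,64),(22,44)):
        m=(P[...,2]>lo)&(P[...,2]<hi)&(P[...,0]>300)&(P[...,0]<900)&(abs(P[...,1])<500)&(d>0)
        k,l,st,c=cv2.connectedComponentsWithStats(m.astype(np.uint8))
        for i in range(1,k):
            if st[i,4]<150: continue
            q=P[l==i]; (cx,cy),(w,h),a=cv2.minAreaRect(q[:,:2].astype(np.float32)); print(n,lo,np.round(c[i]),st[i,4],np.round([cx,cy,w,h,a],1),np.round(np.percentile(q[:,2],[5,50,95])))
E
```

```text
side [360. 147.] 311 ctr [ 431.2 -122.6] L 100 60 ang 6.6 z 24.6
side [176. 163.] 108 ctr [831.7  51.4] L 81 39 ang 61.6 z 22.3
side [350. 180.] 383 ctr [418.4  22.8] L 116 47 ang 37.0 z 24.7
side [342. 219.] 489 ctr [322.8 510.7] L 812 92 ang -75.7 z 24.7
side [325. 268.] 635 ctr [368.3 595.9] L 663 100 ang -81.0 z 24.8
side [ 36. 326.] 700 ctr [609.7 727.2] L 766 158 ang -40.4 z 23.3
side [206. 308.] 349 ctr [417.6 637.6] L 619 129 ang -49.8 z 23.5
scene [400. 176.] 216 ctr [294.7 396.7] L 1158 99 ang -75.1 z 25.5
scene [383. 194.] 275 ctr [294.7 458.3] L 1042 98 ang -73.3 z 25.6
scene [245. 244.] 699 ctr [435.3 600.2] L 931 243 ang -60.2 z 23.1
scene [366. 216.] 333 ctr [244.6 523.2] L 886 83 ang -65.4 z 26.6
scene [336. 243.] 499 ctr [415.6 297.6] L 96 60 ang 16.5 z 26.6
unit
side 50 [172. 152.] 175 [834.9  65.7  83.5  37.8  35.6] [51. 57. 63.]
side 50 [153. 180.] 245 [824.4 176.7  53.7  38.1  40.3] [51. 56. 63.]
side 50 [249. 189.] 329 [618.  150.8 148.2  15.2   4.6] [50. 54. 57.]
side 50 [222. 248.] 8458 [605.1 306.9 151.  265.6   5. ] [55. 58. 60.]
side 22 [359. 146.] 278 [ 43
[... 836 characters left out ...]
12.] 4952 [605.1 294.3 152.1 296.8   4.7] [53. 60. 61.]
scene 22 [237. 165.] 193 [834.3  65.2  75.8  41.2  41.8] [24. 33. 43.]
scene 22 [399. 175.] 193 [ 431.2 -106.6   98.9   30.6    4.4] [23. 27. 28.]
scene 22 [213. 180.] 217 [815.8 185.8  64.1  32.   46. ] [23. 33. 43.]
scene 22 [382. 192.] 250 [426.9  27.5  98.5  32.1  21.6] [23. 27. 28.]
scene 22 [247. 238.] 1387 [545.5 316.2 328.9 136.6  68.9] [23. 33. 43.]
scene 22 [365. 214.] 316 [416.3 156.4  28.1 104.5  63.4] [23. 27. 28.]
scene 22 [104. 218.] 648 [867.2 453.3  48.7  94.1   2.2] [24. 34. 36.]
scene 22 [335. 242.] 453 [418.  295.9  28.3 101.6  80.6] [23. 27. 28.]
scene 22 [267. 289.] 505 [446.3 488.2  89.9  28.4  18.9] [23. 27. 31.]
```

View pics/wrist0.png

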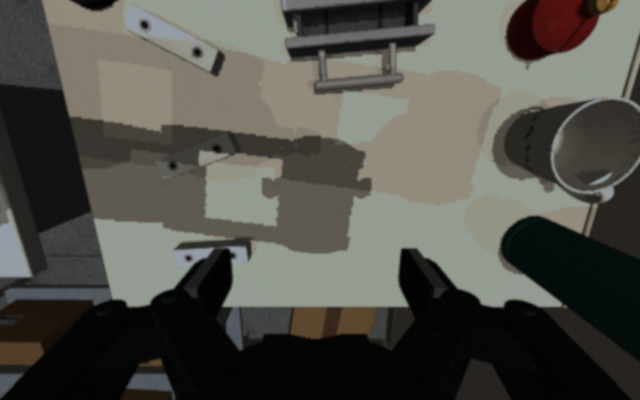

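Call:
apply_moves(plan=[[[0, 0, 0], [28, 11.5, 28], 0.34], [[0, 0, 0], [28, 11.5, 28], 0.34], [[0, 0, 0], [28, 11.5, 28], 0.34], [[0, 0, 0], [28, 11.5, 28], 0.34], [[0, 0, 0.165], [0, 0, 0], 0.34], [[0, 0, 0.165], [0, 0, 0], 0.34], [[0, 0, 0.165], [0, 0, 0], 0.34], [[0, 0, 0.165], [0, 0, 0], 0.34], [[0, 0, 0.165], [0, 0, 0], 0.34], [[0, 0, 0.165], [0, 0, 0], 0.34], [[0, 0, 0.165], [0, 0, 0], 0.34], [[0, 0, 0.165], [0, 0, 0], 0.34], [[0, 0, 0.165], [0, 0, 0], 0.34], [[0, 0, 0], [0, 0, 0], 0.34]])

```text
time: 2.1
position: [620.9, 112.0, 119.2]
orientation: [-3.142, 0.0, 0.087]
force: [0.3, -0.4, -0.4]
grip_width: 28.1
grip_force: 0.0
```

```bash
python3 - <<'E'
from h import *
s,im,d=snap('wrist','w1.png'); P=cloud('wrist',d,s)
for lo,hi in((26,44),(46,56)):
    m=(P[...,2]>lo)&(P[...,2]<hi)&(P[...,0]>500)&(P[...,0]<760)&(P[...,1]>60)&(P[...,1]<185)&(d>0)
    k,l,st,c=cv2.connectedComponentsWithStats(m.astype(np.uint8))
    for i in range(1,k):
        if st[i,4]<150: continue
        q=P[l==i]; (cx,cy),(w,h),a=cv2.minAreaRect(q[:,:2].astype(np.float32)); print(lo,np.round(c[i]),st[i,4],np.round([cx,cy,w,h,a],1),np.round(np.percentile(q[:,2],[5,50,95])))
print(s['position'],s['orientation'],s['grip_width'],s['time'],s['qpos'])
E
```

```text
26 [306. 193.] 2413 [632.9 124.9 124.1  41.    5.5] [31. 36. 39.]
26 [241. 131.] 278 [677.2 172.9   7.8  23.6   4.9] [30. 43. 44.]
26 [246. 269.] 225 [553.3 168.5  13.4  16.7   4.9] [27. 36. 44.]
46 [230. 194.] 532 [621.5 176.9 138.4   2.5   5.2] [49. 53. 56.]
46 [266. 177.] 1663 [640.5 150.6 105.   10.3   5. ] [49. 55. 56.]
[620.9315063 111.9666696 119.1912748] [-3.14158082e+00  2.43305313e-04  8.65904370e-02] 28.125935666557698 2.1 [5.63763966e-02 3.23912659e-01 1.45391694e+00 4.57612068e-06
 1.36400660e+00 1.54058135e+00]
```

View pics/w1.png

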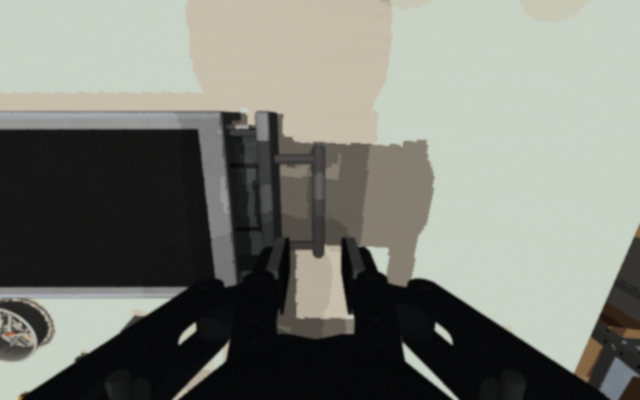

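```bash
python3 - <<'E'
from h import *
s,im,d=snap('wrist'); P=cloud('wrist',d,s)
m=(P[...,2]>28)&(P[...,2]<42)&(d>0); m[:,:306]=0; m[:,332:]=0; m[:130]=0;m[270:]=0
q=P[m]; print(cv2.minAreaRect(q[:,:2].astype(np.float32)),np.percentile(q[:,2],[5,50,95]))
for v in (150,175,200,225,245):
    r=q=P[v][m[v]]; print(v,np.round(q.mean(0),1),np.where(m[v])[0][[0,-1]])
m2=(P[...,2]>46)&(P[...,2]<60)&(d>0)
for v in (130,150,180,200): 
    w=np.where(m2[v,240:300])[0]+240; print(v,w[[0,-1]],np.round(P[v][w[[0,-1]]],1).tolist())
E
```

```text
((621.8278198242188, 111.34693145751953), (99.79939270019531, 16.08435821533203), 4.593902587890625) [32.72607453 36.05891466 37.65502116]
150 [667.2 113.1  35.5] [312 325]
175 [647.3 111.2  35.6] [312 325]
200 [626.3 109.3  35.7] [312 325]
225 [604.2 107.2  35.8] [313 324]
245 [585.4 108.5  35.8] [306 324]
130 [257 271] [[679.5, 158.0, 55.4], [680.0, 149.2, 48.2]]
150 [258 272] [[665.5, 157.0, 54.8], [665.4, 148.0, 47.2]]
180 [259 273] [[643.3, 155.7, 54.1], [643.3, 145.7, 50.5]]
200 [260 274] [[627.5, 154.5, 53.2], [626.9, 144.5, 48.5]]
```

Call:
apply_moves(plan=[[[0, 0, 0], [0, 3, 35], 0.34], [[0, 0, 0], [0, 0, 35], 0.34], [[0, 0, 0], [0, 0, 32], 0.34], [[0, 0, 0], [0, 0, 0], 1], [[0, 0, 0], [0, 0, 0], 1], [[0, 0, 0], [0, 0, 0], 1], [[0, 0, 0], [0, 0, 0], 1], [[0, 0, 0], [0, 10, 0], 1], [[0, 0, 0], [0, 18, 0], 1], [[0, 0, 0], [0, 18, 0], 1], [[0, 0, 0], [0, 18, 0], 1], [[0, 0, 0], [0, 18, 0], 1], [[0, 0, 0], [0, 18, 0], 1], [[0, 0, 0], [0, 18, 0], 1], [[0, 0, 0], [0, 18, 0], 1], [[0, 0, 0], [0, 18, 0], 1], [[0, 0, 0], [0, 18, 0], 1], [[0, 0, 0], [0, 18, 0], 1], [[0, 0, 0], [0, 15, 0], 1], [[0, 0, 0], [0, 0, 0], 1]])

```text
time: 4.7
position: [638.2, -96.1, 15.9]
orientation: [-3.141, 0.002, 0.087]
force: [5.9, -1.6, -27.8]
grip_width: 8.9
grip_force: 58.8
```

Call:
apply_moves(plan=[[[0, 0, 0], [0, 0, 0], 0.34], [[0, 0, 0], [0, 0, 0], 0.34], [[0, 0, 0], [0, 0, -20], 0.34], [[0, 0, 0], [0, 0, -40], 0], [[0, 0, 0], [0, 0, -45], 0], [[0, 0, 0], [-10, -30, -45], 0], [[0, 0, 0], [-20, -40, -45], 0], [[0, 0, 0], [-20, -40, -20], 0], [[0, 0, 0], [0, -30, 0], 0], [[0, 0, 0], [0, 0, 0], 0]])

```text
time: 5.95
position: [577.0, 41.2, 234.1]
orientation: [3.141, -0.003, 0.089]
force: [-0.6, 0.5, -0.6]
grip_width: 42.6
grip_force: 0.0
```

```bash
python3 - <<'E'
from h import *
s,im,d=snap('wrist','w2.png'); P=cloud('wrist',d,s)
np.savez('w2.npz',P=P,d=d,im=im); print(s['position'],s['orientation'],s['time'])
E
```

```text
[576.99751948  41.16360854 234.07454854] [ 3.14139930e+00 -2.85754231e-03  8.85053438e-02] 5.95
```

View pics/w2.png

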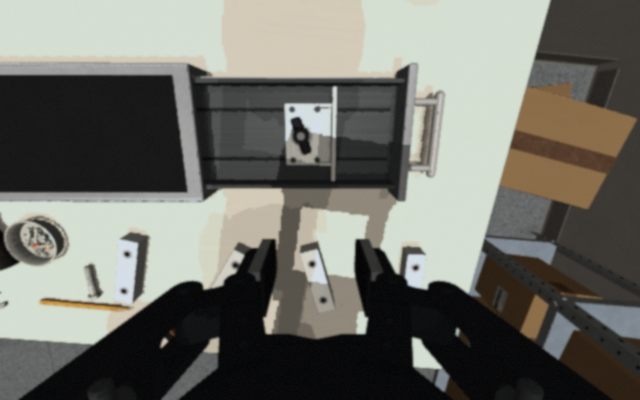

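```bash
python3 - <<'E'
from h import *
D=np.load('w2.npz'); P=D['P']; s=manip.sense(); im=D['im']
m=(P[...,2]>35)&(P[...,2]<48); m[:,:286]=0;m[:,320:]=0;m[:104]=0;m[168:]=0
m&=im.max(2)<60
q=P[m]; print(m.sum(),cv2.minAreaRect(q[:,:2].astype(np.float32)),np.percentile(q[:,2],[5,50,95]))
v,u=np.where(m); (a,b,c)=cv2.minAreaRect(np.stack([u,v],1).astype(np.float32)); print(a,b,c,ray('wrist',*a,42,s))
for nm,r in (('plate',(326,342)),('panel',(395,425))):
  mm=(P[...,2]>(32 if nm=='plate' else 48))&(P[...,2]<60); mm[:,:r[0]]=0;mm[:,r[1]:]=0;mm[:60]=0;mm[205:]=0
  q=P[mm]; print(nm,cv2.minAreaRect(q[:,:2].astype(np.float32)),np.percentile(q[:,2],[5,50,95]))
  for v in (100,135,170): w=np.where(mm[v])[0]; print(v,w[[0,-1]],np.round(P[v][w[[0,-1]]],1).tolist())
for v in (90,180):
  print([np.round(P[v,u],0).tolist() for u in (230,270,370)])
E
```

```text
323 ((626.033935546875, 61.99559783935547), (39.97052001953125, 17.63825225830078), 8.99130916595459) [39.96079405 41.45576225 42.74678218]
(300.57647705078125, 135.49411010742188) (35.587181091308594, 15.185907363891602) 85.60128784179688 [626.46105793  60.71193959  42.        ]
plate ((630.4127197265625, 24.32259750366211), (125.7151870727539, 19.018617630004883), 6.491729259490967) [33.30572011 38.10584672 44.02833171]
100 [333 336] [[668.3, 28.6, 37.9], [668.6, 25.3, 37.8]]
135 [332 336] [[629.9, 25.7, 37.4], [630.2, 20.9, 36.3]]
170 [331 335] [[588.0, 22.3, 33.3], [589.1, 17.7, 37.2]]
panel ((635.9581909179688, -56.41085433959961), (148.8094482421875, 10.684945106506348), 4.89491081237793) [50.08316544 55.23441552 56.64041731]
100 [405 415] [[674.4, -48.4, 50.8], [675.1, -58.2, 53.9]]
135 [402 411] [[637.6, -51.4, 51.4], [638.6, -60.1, 55.6]]
170 [398 408] [[597.7, -54.5, 49.1], [599.5, -64.3, 54.4]]
[[670.0, 151.0, 14.0], [674.0, 104.0, 13.0], [685.0, -16.0, 13.0]]
[[561.0, 150.0, 18.0], [565.0, 98.0, 18.0], [576.0, -31.0, 16.0]]
```

Call:
apply_moves(plan=[[[0, 0, 0], [25, -7.5, 40], 0.34], [[0, 0, 0], [25.8, -7.8, 40], 0.34], [[0, 0, -0.125], [0, 0, 34], 0.34], [[0, 0, -0.125], [0, 0, 0], 0.34], [[0, 0, 0], [0, 0, 0], 0.34]])

```text
time: 6.62
position: [626.9, 58.1, 117.9]
orientation: [3.141, 0.0, 0.335]
force: [1.2, -0.2, 0.1]
grip_width: 28.1
grip_force: 0.0
```

```bash
python3 - <<'E'
from h import *
s,im,d=snap('wrist'); P=cloud('wrist',d,s)
print(s['position'],s['orientation'],s['time'],proj('wrist',[626.3,60.9,42],s))
cv2.imwrite('pics/w3.png',cv2.resize(im[60:340,160:520,::-1],None,fx=2,fy=2))
m=(P[...,2]>36)&(P[...,2]<46)&(np.hypot(P[...,0]-626.3,P[...,1]-60.9)<32)&(im.max(2)<70)
k,l,st,c=cv2.connectedComponentsWithStats(m.astype(np.uint8)); i=1+np.argmax(st[1:,4]); q=P[l==i]
print(st[i],cv2.minAreaRect(q[:,:2].astype(np.float32)), q.mean(0))
w,V=np.linalg.eigh(np.cov(q[:,:2].T)); print(np.degrees(np.arctan(V[1,1]/V[0,1])),np.sqrt(w*12))
E
```

```text
[626.86780466  58.07230085 117.87225884] [3.14143921e+00 2.46007010e-04 3.34586225e-01] 6.625 (np.float64(311.2670307239971), np.float64(208.18061248288174))
[299 180  23  52 752] ((626.546630859375, 62.096412658691406), (43.13842010498047, 17.81647491455078), 17.30108070373535) [627.5286486   62.48708131  41.11540725]
24.323793514308427 [14.6135017 42.1729196]
```

View pics/w3.png

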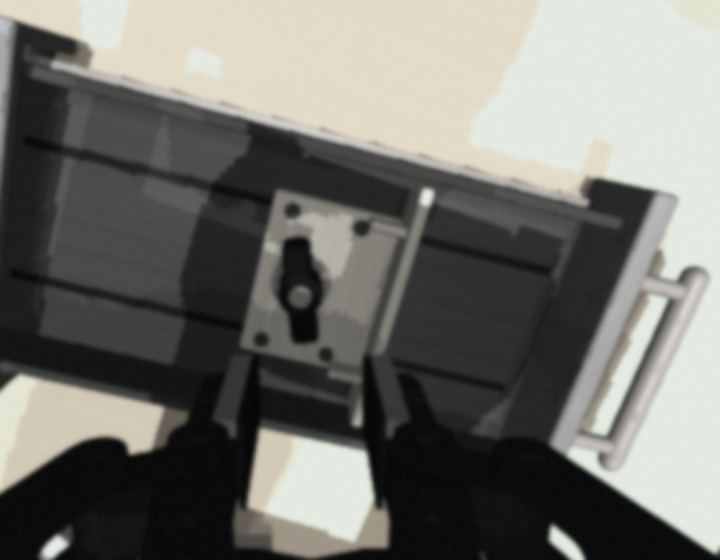

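Call:
apply_moves(plan=[[[0, 0, -0.08], [0, 0, 0], 0.34], [[0, 0, 0], [1, -3.2, 32], 0.34], [[0, 0, 0], [0, 0, 32], 0.34], [[0, 0, 0], [0, 0, 27], 0.34], [[0, 0, 0], [0, 0, 0], 1], [[0, 0, 0], [0, 0, 0], 1], [[0, 0, 0], [0, 0, 0], 1], [[0, 0, 0], [0, 0, 0], 1], [[0, 0, -0.1], [0, 0, 0], 1], [[0, 0, -0.14], [0, 0, 0], 1], [[0, 0, -0.14], [0, 0, 0], 1], [[0, 0, -0.14], [0, 0, 0], 1], [[0, 0, -0.14], [0, 0, 0], 1], [[0, 0, -0.14], [0, 0, 0], 1], [[0, 0, -0.14], [0, 0, 0], 1], [[0, 0, -0.14], [0, 0, 0], 1], [[0, 0, -0.14], [0, 0, 0], 1], [[0, 0, 0], [0, 0, 0], 1]])

```text
time: 8.93
position: [626.3, 62.1, 25.9]
orientation: [-3.141, 0.0, 1.637]
force: [10.3, -0.4, -34.8]
grip_width: 10.2
grip_force: 59.1
```

```bash
python3 - <<'E'
from h import *
s=manip.sense(); print({k:np.round(s[k],2) for k in ('position','orientation','force','ft_torque','grip_width','qpos')})
E
```

```text
{'position': array([626.31,  62.06,  25.92]), 'orientation': array([-3.14,  0.  ,  1.64]), 'force': array([ 10.28,  -0.42, -34.76]), 'ft_torque': array([-0.1 , -1.88,  0.1 ]), 'grip_width': np.float64(10.21), 'qpos': array([-0.02,  0.4 ,  1.55, -0.  ,  1.19, -0.09])}
```

Call:
apply_moves(plan=[[[0, 0, -0.03], [0, 0, 0], 1], [[0, 0, 0], [6, 0, 0], 1], [[0, 0, 0], [12, 0, 0], 1], [[0, 0, 0], [14, 0, 0], 1], [[0, 0, 0], [14, 0, 0], 1], [[0, 0, 0], [14, 0, 0], 1], [[0, 0, 0], [14, 0, 0], 1], [[0, 0, 0], [14, 0, 0], 1], [[0, 0, 0], [0, 0, 0], 1], [[0, 0, 0], [0, 0, 0], 0.34], [[0, 0, 0], [0, 0, 0], 0.34], [[0, 0, 0], [0, 0, -30], 0.34], [[0, 0, 0], [-30, 30, -45], -0.2], [[0, 0, 0], [-30, 30, -45], -0.2], [[0, 0, 0], [-30, 30, -30], -0.2], [[0, 0, 0], [0, 0, 0], -0.2]])

```text
time: 10.92
position: [718.4, 66.5, 180.3]
orientation: [3.136, 0.001, 1.663]
force: [-0.8, -0.5, -0.3]
grip_width: 51.0
grip_force: 0.0
```

```bash
python3 - <<'E'
from h import *
s,im,d=snap('wrist','w4.png'); P=cloud('wrist',d,s)
np.savez('w4.npz',P=P,d=d,im=im); print(s['position'],s['orientation'],s['time'])
from meas import *
blanks(zhi=29,zlo=22,box=(350,520,-250,400))
E
```

```text
[718.42424547  66.51216769 180.26236037] [3.13620337e+00 8.96430442e-04 1.66280970e+00] 10.925
side [360. 147.] 263 ctr [375.2 381.1] L 1086 98 ang -83.7 z 25.0
side [350. 180.] 346 ctr [418.9  22.5] L 115 47 ang 35.6 z 24.9
side [342. 219.] 442 ctr [322.7 510.9] L 812 92 ang -75.7 z 25.1
side [325. 267.] 598 ctr [368.3 596.1] L 663 100 ang -81.0 z 25.0
scene [400. 176.] 192 ctr [ 433.7 -130.8] L 96 85 ang 10.2 z 26.0
scene [383. 193.] 243 ctr [431.5   2.3] L 103 81 ang 21.1 z 26.4
scene [366. 215.] 309 ctr [245.  522.6] L 887 83 ang -65.4 z 26.8
scene [336. 243.] 449 ctr [284.9 613.7] L 752 95 ang -67.7 z 26.7
```

View pics/w4.png

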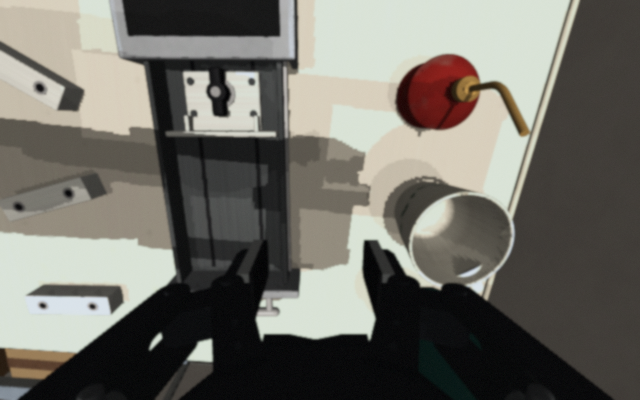

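```bash
sed -i 's/^        m=cv2.morph.*$/        m=m.astype(np.uint8)/' meas.py; python3 - <<'E'
from meas import *
D=np.load('w4.npz'); P=D['P']
C=np.array([635.6,-51.5]); ux=np.array([-np.sin(.087),np.cos(.087)]); uy=np.array([-np.cos(.087),-np.sin(.087)])
for nm,(v0,v1,u0,u1,z0,z1) in dict(plate=(120,142,172,270,32,46),panel=(280,305,180,300,47,60)).items():
    B=P[v0:v1,u0:u1].reshape(-1,3); B=B[(B[:,2]>z0)&(B[:,2]<z1)]; q=(B[:,:2]-C); print(nm,np.percentile(q@ux,[2,50,98]).round(1),np.percentile(q@uy,[2,50,98]).round(1),len(B))
blanks(zhi=29,zlo=22,box=(350,520,-250,400))
E
```

```text
plate [162.9 165.5 177.3] [-45.8   0.3  45.4] 586
panel [-8.9 -1.1  0.8] [-74.9 -54.   40.7] 483
side [359. 146.] 280 ctr [ 431.9 -108.5] L 99 33 ang 2.9 z 25.0
side [350. 179.] 361 ctr [426.2  26. ] L 100 35 ang 22.1 z 24.9
side [341. 218.] 448 ctr [416.6 155. ] L 102 28 ang -26.7 z 25.0
side [324. 267.] 606 ctr [418.4 293.5] L 101 28 ang -10.0 z 25.1
scene [399. 175.] 188 ctr [ 430.9 -106.6] L 99 30 ang 3.8 z 26.9
scene [382. 192.] 247 ctr [427.   26.8] L 99 31 ang 21.6 z 26.8
scene [365. 214.] 309 ctr [415.7 156.8] L 101 29 ang -25.4 z 26.9
scene [335. 242.] 451 ctr [417.4 294.5] L 101 30 ang -10.0 z 26.9
```

Call:
apply_moves(plan=[[[0, 0, 0.178], [0, 0, 0], -0.41], [[0, 0, 0.178], [0, 0, 0], -0.41], [[0, 0, 0.178], [0, 0, 0], -0.41], [[0, 0, 0.178], [0, 0, 0], -0.41], [[0, 0, 0.178], [0, 0, 0], -0.41], [[0, 0, 0.178], [0, 0, 0], -0.41], [[0, 0, 0.178], [0, 0, 0], -0.41], [[0, 0, 0.178], [0, 0, 0], -0.41], [[0, 0, 0.178], [0, 0, 0], -0.41], [[0, 0, 0], [-42.4, 22.3, 17], -0.41], [[0, 0, 0], [-42.4, 22.3, 17], -0.41], [[0, 0, 0], [-42.4, 22.3, 17], -0.41], [[0, 0, 0], [-42.4, 22.3, 17], -0.41], [[0, 0, 0], [-42.4, 22.3, 17], -0.41], [[0, 0, 0], [-42.4, 22.3, 17], -0.41], [[0, 0, 0], [-42.4, 22.3, 17], -0.41], [[0, 0, 0], [0, 0, 0], -0.41]])

```text
time: 13.3
position: [426.8, -105.9, 56.4]
orientation: [-3.141, 0.002, 0.062]
force: [1.0, -0.0, 0.6]
grip_width: 60.3
grip_force: 0.0
```

```bash
cat >> h.py <<'E'
C=np.array([635.6,-51.5]); UA=.087
def goal(p,yaw,s=None):
    """tool-frame shift (after the turn) to reach p at yaw"""
    s=s or manip.sense(); y=s['orientation'][2]; dz=-(yaw-y); D=np.array(p)-s['position']
    c,t=np.cos(yaw),np.sin(yaw)
    print('at',s['position'].round(1),'yaw',round(float(y),3),'turn z',round(dz,3),'shift',np.round([D[0]*c+D[1]*t,D[0]*t-D[1]*c,-D[2]],1),'t',s['time'])
def slot(d,off=0): return C+d*np.array([-np.sin(UA),np.cos(UA)])
E
python3 - <<'E'
from h import *
s,im,d=snap('wrist'); P=cloud('wrist',d,s)
m=(P[...,2]>24)&(P[...,2]<30)&(abs(P[...,0]-431)<70)&(abs(P[...,1]+107)<50)&(im.min(2)>90)
q=P[m]; print(m.sum(), q.mean(0) if m.sum() else 0, cv2.minAreaRect(q[:,:2].astype(np.float32)) if m.sum() else 0)
goal([431.3,-107.5,4],.058)
E
```

```text
2219 [ 425.47736381 -112.95478413   25.58303068] ((431.1042785644531, -110.68716430664062), (98.80106353759766, 25.86782455444336), 4.2233405113220215)
at [ 428.6 -105.7   57.4] yaw 0.062 turn z 0.004 shift [ 2.6  1.9 53.4] t 13.35
```

Call:
apply_moves(plan=[[[0, 0, 0], [1, 3, 27], -0.41], [[0, 0, 0], [0, 0, 27], -0.41], [[0, 0, 0], [0, 0, 0], 0.3], [[0, 0, 0], [0, 0, 0], 1], [[0, 0, 0], [0, 0, 0], 1], [[0, 0, 0], [0, 0, 0], 1], [[0, 0, 0], [0, 0, 0], 1]])

```text
time: 14.22
position: [431.8, -108.8, 4.8]
orientation: [3.141, -0.002, 0.064]
force: [0.0, 3.4, 7.2]
grip_width: 24.6
grip_force: 60.2
```

```bash
python3 - <<'E'
from h import *
s=manip.sense(); print(s['force'],s['grip_force'],s['grip_width'])
x,y=slot(35); p=[x,y,120]; print(p); goal(p,.087)
E
```

```text
[0.01071349 3.43194281 7.17855185] 60.20747780799866 24.55212521320879
[np.float64(632.5588398140343), np.float64(-16.632373973508074), 120]
at [ 431.8 -108.8    4.8] yaw 0.064 turn z -0.023 shift [ 208.   -74.4 -115.2] t 14.225
```

Call:
apply_moves(plan=[[[0, 0, 0], [0, 0, -35], 1], [[0, 0, -0.023], [0, 0, -40], 1], [[0, 0, 0], [0, 0, -40], 1], [[0, 0, 0], [35, -12.4, 0], 1], [[0, 0, 0], [45, -16, 0], 1], [[0, 0, 0], [45, -16, 0], 1], [[0, 0, 0], [45, -16, 0], 1], [[0, 0, 0], [38, -14, 20], 1], [[0, 0, 0], [0, 0, 30], 1], [[0, 0, 0], [0, 0, 0], 1], [[0, 0, 0], [0, 0, 0], 1], [[0, 0, 0], [0, 0, 0], 1]])

```text
time: 15.72
position: [632.2, -16.9, 70.4]
orientation: [3.141, -0.002, 0.086]
force: [-0.4, -0.1, -2.3]
grip_width: 24.8
grip_force: 59.5
```

```bash
python3 - <<'E'
from h import *
x,y=slot(35); s,im,d=snap('wrist','w5.png'); goal([x,y,19.5],.087); print(s['force'],s['grip_width'],s['grip_force'])
E
```

```text
at [632.1 -16.9  70.2] yaw 0.086 turn z -0.001 shift [ 0.5 -0.2 50.7] t 15.775
[-0.43918525 -0.1455443  -2.26267923] 24.836129386549498 59.52406167984009
```

View pics/w5.png

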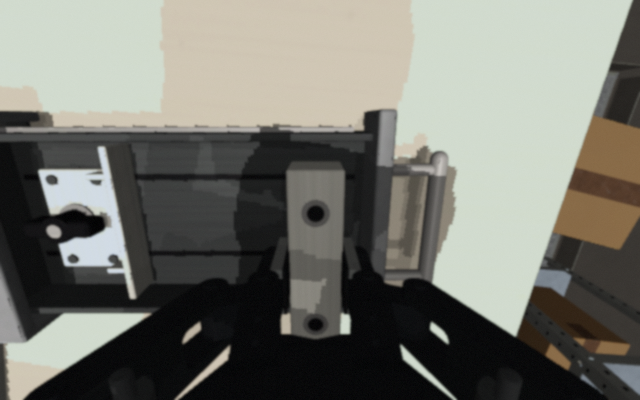

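Call:
apply_moves(plan=[[[0, 0, 0], [0.5, 0, 20], 1], [[0, 0, 0], [0, 0, 18], 1], [[0, 0, 0], [0, 0, 12], 1], [[0, 0, 0], [0, 0, 0], 1], [[0, 0, 0], [0, 0, 0], 0.2], [[0, 0, 0], [0, 0, 0], 0.2], [[0, 0, 0], [0, 0, -25], 0.2], [[0, 0, 0], [0, 0, -25], 1], [[0, 0, 0], [0, -31, 0], 1], [[0, 0, 0], [0, 0, 0], 1], [[0, 0, 0], [0, 0, 25], 1], [[0, 0, 0], [0, 0, 25], 1], [[0, 0, 0], [0, 6, 0], 1], [[0, 0, 0], [0, 6, 0], 1], [[0, 0, 0], [0, 6, 0], 1], [[0, 0, 0], [0, 6, 0], 1], [[0, 0, 0], [0, 0, 0], 1]])

```text
time: 17.9
position: [631.8, -10.2, 18.9]
orientation: [3.141, -0.0, 0.086]
force: [0.3, 0.6, -0.3]
grip_width: 0.0
grip_force: 0.4
```

```bash
python3 - <<'E'
from h import *
s,im,d=snap('wrist','w6.png'); P=cloud('wrist',d,s); print(s['position'],s['force'],s['grip_width'],s['qpos'].round(2))
q=P[(d>0)&(abs(P[...,2]-40)<4)]; q=q[:,:2]-C; a=q@[-np.sin(UA),np.cos(UA)]; b=q@[np.cos(UA),np.sin(UA)]
k=(a>-1)&(a<80)&(b>5)&(b<50); print(k.sum(),np.percentile(a[k],[1,5,50,95,99]).round(1),np.percentile(b[k],[1,99]).round(1))
E
```

```text
[631.80125069 -10.22278259  18.91888173] [ 0.30221501  0.64314585 -0.33068551] 0.009273897624212036 [-0.14  0.42  1.55 -0.    1.18  1.35]
5821 [ 1.4  2.7 15.6 36.4 50.7] [ 5.5 49.6]
```

View pics/w6.png

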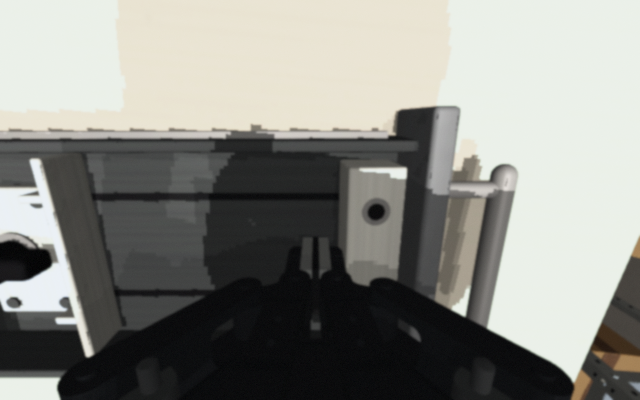

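```bash
python3 - <<'E'
from meas import *
blanks(zhi=29,zlo=22,box=(330,540,-250,400))
s=manip.sense(); goal([426.6,26,60],.38)
E
```

```text
side [349. 179.] 360 ctr [426.8  24.9] L 100 32 ang 20.8 z 24.8
side [341. 218.] 451 ctr [416.7 154.8] L 100 29 ang -26.0 z 25.2
side [305. 255.] 556 ctr [460.9 274.1] L 101 28 ang -10.1 z 25.1
scene [382. 192.] 246 ctr [426.7  27.7] L 98 32 ang 19.7 z 26.8
scene [365. 214.] 310 ctr [415.4 156.8] L 100 28 ang -27.0 z 26.9
scene [281. 230.] 146 ctr [530.6 295.3] L 209 3 ang -85.0 z 25.2
scene [321. 232.] 402 ctr [459.2 276.4] L 100 29 ang -10.5 z 27.0
at [631.6  -9.6  18.6] yaw 0.087 turn z -0.293 shift [-177.2 -109.1  -41.4] t 18.05
```

Call:
apply_moves(plan=[[[0, 0, 0], [0, 0, -40], 1], [[0, 0, 0], [0, 0, -40], 0.5], [[0, 0, -0.14], [0, 0, 0], -0.41], [[0, 0, -0.14], [0, 0, 0], -0.41], [[0, 0, 0], [-30.6, -18.8, 0], -0.41], [[0, 0, 0], [-40, -24, 0], -0.41], [[0, 0, 0], [-40, -24, 0], -0.41], [[0, 0, 0], [-40, -24, 0], -0.41], [[0, 0, 0], [-28, -16, 0], -0.41], [[0, 0, 0], [0, 0, 30], -0.41], [[0, 0, 0], [0, 0, 0], -0.41]])

```text
time: 19.42
position: [425.6, 26.2, 67.7]
orientation: [-3.141, 0.002, 0.367]
force: [-0.6, -0.5, 0.2]
grip_width: 59.9
grip_force: 0.0
```

```bash
cat >> h.py <<'E'
def near(p,r=60):
    s,im,d=snap('wrist'); P=cloud('wrist',d,s)
    m=(P[...,2]>23)&(P[...,2]<30)&(np.hypot(P[...,0]-p[0],P[...,1]-p[1])<r)&(im.min(2)>70)
    k,l,st,c=cv2.connectedComponentsWithStats(m.astype(np.uint8)); i=1+np.argmax(st[1:,4])
    print(st[i,4],cv2.minAreaRect(P[l==i][:,:2].astype(np.float32)))
E
python3 - <<'E'
from h import *
near([427,26]); goal([426.6,26,4],.37)
E
```

```text
2138 ((447.6381530761719, 32.26317596435547), (52.9135856628418, 24.208303451538086), 18.413415908813477)
at [426.4  26.1  68.7] yaw 0.367 turn z -0.003 shift [ 0.1  0.1 64.7] t 19.475
```

Call:
apply_moves(plan=[[[0, 0, 0], [0, 1.5, 22], -0.41], [[0, 0, 0], [0, 0, 22], -0.41], [[0, 0, 0], [0, 0, 21], -0.41], [[0, 0, 0], [0, 0, 0], 1], [[0, 0, 0], [0, 0, 0], 1], [[0, 0, 0], [0, 0, 0], 1], [[0, 0, 0], [0, 0, 0], 1], [[0, 0, 0], [0, 0, -30], 1], [[0, 0, 0], [0, 0, -35], 1], [[0, 0, 0], [0, 0, -35], 1], [[0, 0, 0.141], [0, 0, 0], 1], [[0, 0, 0.141], [0, 0, 0], 1], [[0, 0, 0], [32, 5.2, 0], 1], [[0, 0, 0], [45, 7.3, 0], 1], [[0, 0, 0], [45, 7.3, 0], 1], [[0, 0, 0], [45, 7.3, 0], 1], [[0, 0, 0], [35.2, 5.8, 14], 1], [[0, 0, 0], [0, 0, 20], 1], [[0, 0, 0], [0, 0, 0], 1], [[0, 0, 0], [0, 0, 0], 1]])

```text
time: 21.98
position: [631.0, 9.1, 70.6]
orientation: [3.142, -0.001, 0.085]
force: [-0.3, -1.2, -0.8]
grip_width: 24.8
grip_force: 59.2
```

```bash
python3 - <<'E'
from h import *
x,y=slot(61); s,im,d=snap('wrist','w7.png'); goal([x,y,19.5],.087); print(s['force'],s['grip_width'],s['grip_force'])
E
```

```text
at [631.2   9.   70.9] yaw 0.085 turn z -0.002 shift [-0.9 -0.3 51.4] t 22.025
[-0.31813709 -1.24560727 -0.80518495] 24.769451164402295 59.21111762523651
```

View pics/w7.png

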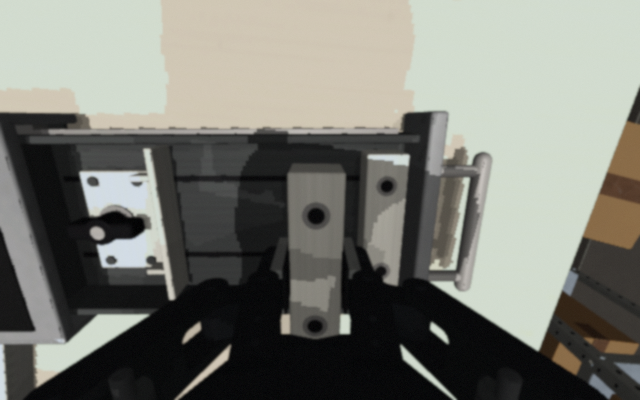

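Call:
apply_moves(plan=[[[0, 0, 0], [-0.9, 0, 20], 1], [[0, 0, 0], [0, 0, 18], 1], [[0, 0, 0], [0, 0, 13], 1], [[0, 0, 0], [0, 0, 0], 1], [[0, 0, 0], [0, 0, 0], 0.2], [[0, 0, 0], [0, 0, 0], 0.2], [[0, 0, 0], [0, 0, -25], 0.2], [[0, 0, 0], [0, 0, -25], 1], [[0, 0, 0], [0, -31, 0], 1], [[0, 0, 0], [0, 0, 0], 1], [[0, 0, 0], [0, 0, 25], 1], [[0, 0, 0], [0, 0, 25], 1], [[0, 0, 0], [0, 6, 0], 1], [[0, 0, 0], [0, 6, 0], 1], [[0, 0, 0], [0, 6, 0], 1], [[0, 0, 0], [0, 6, 0], 1], [[0, 0, 0], [0, 0, 0], 1]])

```text
time: 24.15
position: [630.1, 15.3, 19.0]
orientation: [3.141, -0.0, 0.084]
force: [-0.2, -0.0, 0.4]
grip_width: 0.2
grip_force: 0.0
```

```bash
python3 - <<'E'
from meas import *
s,im,d=snap('wrist','w8.png'); P=cloud('wrist',d,s); print(s['position'],s['force'],s['grip_width'])
q=P[(d>0)&(abs(P[...,2]-40)<4)]; q=q[:,:2]-C; a=q@[-np.sin(UA),np.cos(UA)]; b=q@[np.cos(UA),np.sin(UA)]
k=(a>-1)&(a<110)&(b>15)&(b<48); print(k.sum(),np.percentile(a[k],[1,5,50,95,99]).round(1))
blanks(zhi=29,zlo=22,box=(330,540,-250,400)); goal([416,155.8,5],-.462)
E
```

```text
[630.11848182  15.26547211  18.97316411] [-0.19936415 -0.0460761   0.428992  ] 0.22119806152803168
7937 [ 1.   3.2 26.2 49.9 51.9]
side [341. 218.] 459 ctr [416.8 154.3] L 101 29 ang -26.6 z 25.0
side [305. 255.] 558 ctr [460.6 273.7] L 101 30 ang -9.4 z 25.1
scene [365. 214.] 315 ctr [417.1 156.8] L 101 28 ang -26.5 z 26.9
scene [281. 231.] 151 ctr [530.9 295. ] L 209 3 ang -84.9 z 25.4
scene [321. 232.] 405 ctr [460.1 275.8] L 101 28 ang -9.4 z 26.9
at [629.9  15.9  18.7] yaw 0.085 turn z 0.547 shift [-253.9  -29.9   13.7] t 24.3
```

Call:
apply_moves(plan=[[[0, 0, 0], [0, 0, -40], 1], [[0, 0, 0], [0, 0, -40], 0.5], [[0, 0, 0.137], [0, 0, 0], -0.41], [[0, 0, 0.137], [0, 0, 0], -0.41], [[0, 0, 0.137], [0, 0, 0], -0.41], [[0, 0, 0.136], [0, 0, 0], -0.41], [[0, 0, 0], [-34, -4, 0], -0.41], [[0, 0, 0], [-46, -5.5, 0], -0.41], [[0, 0, 0], [-46, -5.4, 0], -0.41], [[0, 0, 0], [-46, -5.4, 0], -0.41], [[0, 0, 0], [-46, -5.4, 0], -0.41], [[0, 0, 0], [-35, -4, 0], -0.41], [[0, 0, 0], [0, 0, 0], -0.41], [[0, 0, 0], [0, 0, 32], -0.41], [[0, 0, 0], [0, 0, 32], -0.41], [[0, 0, 0], [0, 0, 29], -0.41], [[0, 0, 0], [0, 0, 0], 1], [[0, 0, 0], [0, 0, 0], 1], [[0, 0, 0], [0, 0, 0], 1], [[0, 0, 0], [0, 0, 0], 1]])

```text
time: 26.8
position: [417.5, 155.4, 6.8]
orientation: [-3.141, -0.002, -0.462]
force: [-0.1, -0.7, 9.1]
grip_width: 25.0
grip_force: 60.3
```

```bash
python3 - <<'E'
from h import *
s=manip.sense(); print(s['force'],s['grip_width'],s['grip_force'])
goal([*slot(87),70],.087); goal([0,0,0],-.462)
E
```

```text
[-0.12462237 -0.74029202  9.12461435] 25.036034785402364 60.27080833911896
at [417.5 155.4   6.8] yaw -0.462 turn z -0.549 shift [199.3 138.  -63.2] t 26.8
at [417.5 155.4   6.8] yaw -0.462 turn z -0.0 shift [-304.5  325.2    6.8] t 26.8
```

Call:
apply_moves(plan=[[[0, 0, 0], [0, 0, -30], 1], [[0, 0, 0], [0, 0, -35], 1], [[0, 0, 0], [0, 0, -35], 1], [[0, 0, -0.137], [0, 0, 0], 1], [[0, 0, -0.137], [0, 0, 0], 1], [[0, 0, -0.137], [0, 0, 0], 1], [[0, 0, -0.138], [0, 0, 0], 1], [[0, 0, 0], [25, 17.5, 0], 1], [[0, 0, 0], [38, 26, 0], 1], [[0, 0, 0], [38, 26.5, 0], 1], [[0, 0, 0], [38, 26.5, 0], 1], [[0, 0, 0], [38, 26.5, 0], 1], [[0, 0, 0], [22.3, 15, 16], 1], [[0, 0, 0], [0, 0, 20], 1], [[0, 0, 0], [0, 0, 0], 1], [[0, 0, 0], [0, 0, 0], 1]])

```text
time: 28.8
position: [627.0, 35.6, 70.4]
orientation: [-3.142, -0.001, 0.087]
force: [0.5, -0.5, -1.3]
grip_width: 24.8
grip_force: 59.4
```

```bash
python3 - <<'E'
from h import *
s,im,d=snap('wrist','w9.png'); goal([*slot(87),21],.087); print(s['force'],s['grip_width'],s['grip_force'])
P=cloud('wrist',d,s); q=P[(d>0)&(P[...,2]>55)&(P[...,2]<85)]; q=q[:,:2]-C; a=q@[-np.sin(UA),np.cos(UA)]; b=q@[np.cos(UA),np.sin(UA)]
k=(abs(a-87)<13)&(abs(b)<70); print(k.sum(),np.percentile(a[k],[1,99]).round(1),np.percentile(b[k],[1,99]).round(1))
E
```

```text
at [627.2  35.5  70.8] yaw 0.087 turn z 0.0 shift [ 0.8  0.4 49.8] t 28.85
[ 0.51948619 -0.50978307 -1.30456957] 24.76678472232221 59.39251184463501
356 [74.9 99.2] [48.2 48.7]
```

View pics/w9.png

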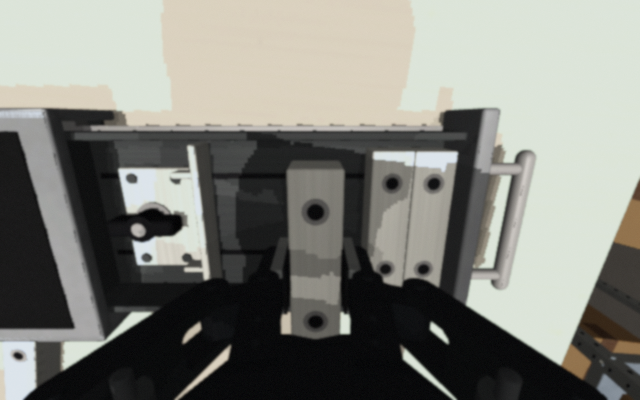

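Call:
apply_moves(plan=[[[0, 0, 0], [0.8, 0, 20], 1], [[0, 0, 0], [0, 0, 18], 1], [[0, 0, 0], [0, 0, 11], 1], [[0, 0, 0], [0, 0, 0], 1], [[0, 0, 0], [0, 0, 0], 0.2], [[0, 0, 0], [0, 0, 0], 0.2], [[0, 0, 0], [0, 0, -25], 0.2], [[0, 0, 0], [0, 0, -25], 1], [[0, 0, 0], [0, -31, 0], 1], [[0, 0, 0], [0, 0, 0], 1], [[0, 0, 0], [0, 0, 26], 1], [[0, 0, 0], [0, 0, 25], 1], [[0, 0, 0], [0, 6, 0], 1], [[0, 0, 0], [0, 6, 0], 1], [[0, 0, 0], [0, 6, 0], 1], [[0, 0, 0], [0, 6, 0], 1], [[0, 0, 0], [0, 0, 0], 1]])

```text
time: 30.98
position: [627.6, 41.6, 20.0]
orientation: [3.141, -0.0, 0.086]
force: [-0.1, 1.3, -0.8]
grip_width: -0.0
grip_force: 0.2
```

```bash
python3 - <<'E'
from meas import *
s,im,d=snap('wrist','w10.png'); P=cloud('wrist',d,s); print(s['position'],s['force'],s['grip_width'])
q=P[(d>0)&(abs(P[...,2]-40)<4)]; q=q[:,:2]-C; a=q@[-np.sin(UA),np.cos(UA)]; b=q@[np.cos(UA),np.sin(UA)]
k=(a>-1)&(a<110)&(b>15)&(b<48); print(k.sum(),np.percentile(a[k],[1,5,50,95,99]).round(1))
blanks(zhi=29,zlo=22,box=(330,520,-250,400)); goal([460.4,274.8,5],-.17)
E
```

```text
[627.61782817  41.57660063  19.96396504] [-0.05085269  1.28651929 -0.76197655] -0.0030995632383593926
11961 [ 0.6  3.8 39.4 75.6 78.5]
side [305. 255.] 572 ctr [461.1 274.4] L 101 29 ang -9.8 z 25.0
scene [321. 232.] 405 ctr [460.  275.4] L 102 30 ang -9.7 z 26.9
at [627.4  42.2  19.6] yaw 0.087 turn z 0.257 shift [-203.9 -201.    14.6] t 31.125
```

Call:
apply_moves(plan=[[[0, 0, 0], [0, 0, -40], 1], [[0, 0, 0], [0, 0, -40], 0.5], [[0, 0, 0.128], [0, 0, 0], -0.41], [[0, 0, 0.128], [0, 0, 0], -0.41], [[0, 0, 0], [-24, -23, 0], -0.41], [[0, 0, 0], [-32, -31, 0], -0.41], [[0, 0, 0], [-32, -32, 0], -0.41], [[0, 0, 0], [-32, -32, 0], -0.41], [[0, 0, 0], [-32, -32, 0], -0.41], [[0, 0, 0], [-30, -30, 0], -0.41], [[0, 0, 0], [-22, -21, 0], -0.41], [[0, 0, 0], [0, 0, 0], -0.41], [[0, 0, 0], [0, 0, 32], -0.41], [[0, 0, 0], [0, 0, 32], -0.41], [[0, 0, 0], [0, 0, 30], -0.41], [[0, 0, 0], [0, 0, 0], 1], [[0, 0, 0], [0, 0, 0], 1], [[0, 0, 0], [0, 0, 0], 1], [[0, 0, 0], [0, 0, 0], 1]])

```text
time: 33.5
position: [460.9, 274.8, 6.9]
orientation: [-3.141, -0.002, -0.169]
force: [-0.0, -1.6, 8.4]
grip_width: 24.5
grip_force: 60.3
```

```bash
python3 - <<'E'
from h import *
s=manip.sense(); print(s['force'],s['grip_width'],s['grip_force'])
goal([*slot(114),70],.087)
E
```

```text
[-0.0399918  -1.59645902  8.38035766] 24.48370227946813 60.29311001300812
at [460.9 274.8   6.9] yaw -0.169 turn z -0.256 shift [145.7 226.2 -63.1] t 33.5
```

Call:
apply_moves(plan=[[[0, 0, 0], [0, 0, -30], 1], [[0, 0, 0], [0, 0, -35], 1], [[0, 0, 0], [0, 0, -35], 1], [[0, 0, -0.128], [0, 0, 0], 1], [[0, 0, -0.128], [0, 0, 0], 1], [[0, 0, 0], [17, 26.2, 0], 1], [[0, 0, 0], [24, 37, 0], 1], [[0, 0, 0], [24, 37, 0], 1], [[0, 0, 0], [24, 37, 0], 1], [[0, 0, 0], [24, 37, 0], 1], [[0, 0, 0], [20, 31, 0], 1], [[0, 0, 0], [12.7, 21, 16], 1], [[0, 0, 0], [0, 0, 20], 1], [[0, 0, 0], [0, 0, 0], 1], [[0, 0, 0], [0, 0, 0], 1]])

```text
time: 35.38
position: [624.6, 62.7, 69.8]
orientation: [-3.141, 0.0, 0.088]
force: [-0.3, -0.8, -1.7]
grip_width: 25.0
grip_force: 59.5
```

```bash
python3 - <<'E'
from h import *
s,im,d=snap('wrist','w11.png'); goal([*slot(114),21],.087); print(s['force'],s['grip_width'],s['grip_force'])
P=cloud('wrist',d,s); q=P[(d>0)&(P[...,2]>30)&(P[...,2]<45)]; q=q[:,:2]-C; a=q@[-np.sin(UA),np.cos(UA)]; b=q@[np.cos(UA),np.sin(UA)]
k=(a>-1)&(a<110)&(b>15)&(b<48); print(np.percentile(a[k],[1,99]).round(1));k=(a>150)&(a<200)&(abs(b)<52);print(np.percentile(a[k],[1,5,50]).round(1))
E
```

```text
at [624.9  62.7  70.2] yaw 0.088 turn z 0.001 shift [ 0.8  0.7 49.2] t 35.425
[-0.29742096 -0.78483011 -1.66060026] 24.974580400802388 59.51828062534332
[ 0.5 80.7]
[160.1 160.3 164.6]
```

View pics/w11.png

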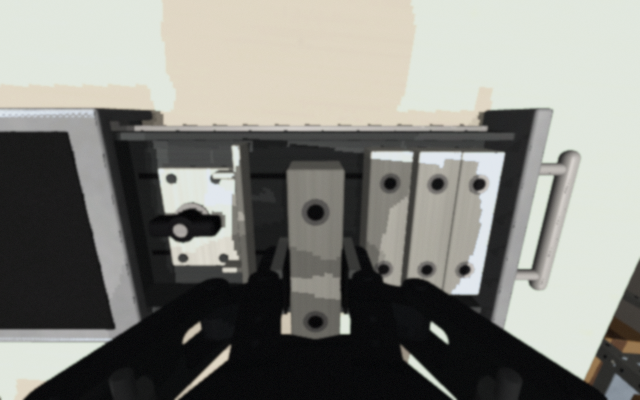

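Call:
apply_moves(plan=[[[0, 0, 0], [0.8, 0.5, 20], 1], [[0, 0, 0], [0, 0, 18], 1], [[0, 0, 0], [0, 0, 11], 1], [[0, 0, 0], [0, 0, 0], 1], [[0, 0, 0], [0, 0, 0], 0.2], [[0, 0, 0], [0, 0, 0], 0.2], [[0, 0, 0], [0, 0, -40], 0.2], [[0, 0, 0], [0, 0, -50], 0.2], [[0, 0, -0.175], [0, 0, 0], 0.34], [[0, 0, -0.175], [0, 0, 0], 0.34], [[0, 0, -0.175], [0, 0, 0], 0.34], [[0, 0, -0.175], [0, 0, 0], 0.34], [[0, 0, -0.175], [0, 0, 0], 0.34], [[0, 0, -0.175], [0, 0, 0], 0.34], [[0, 0, -0.175], [0, 0, 0], 0.34], [[0, 0, -0.175], [0, 0, 0], 0.34], [[0, 0, -0.17], [0, 0, 0], 0.34], [[0, 0, 0], [30, 0, 0], 0.34], [[0, 0, 0], [57, 0, 0], 0.34], [[0, 0, 0], [0, 0, 0], 0.34]])

```text
time: 37.92
position: [617.7, 151.3, 110.5]
orientation: [-3.141, -0.001, 1.66]
force: [0.4, -0.4, -0.3]
grip_width: 28.1
grip_force: 0.0
```

```bash
python3 - <<'E'
from h import *
s,im,d=snap('wrist','w12.png'); P=cloud('wrist',d,s); goal([618.2,149.7,26],1.658)
m=(P[...,2]>36)&(P[...,2]<46)&(np.hypot(P[...,0]-618,P[...,1]-152)<32)&(im.max(2)<70)
k,l,st,c=cv2.connectedComponentsWithStats(m.astype(np.uint8)); i=1+np.argmax(st[1:,4]); q=P[l==i]
print(st[i],cv2.minAreaRect(q[:,:2].astype(np.float32)), q.mean(0))
E
```

```text
at [618.  149.6 110.4] yaw 1.659 turn z 0.001 shift [ 0.1  0.2 84.4] t 37.975
[305 186  24  53 801] ((618.450927734375, 149.68145751953125), (43.22368621826172, 18.02140998840332), 84.73788452148438) [618.31113573 151.48637977  41.10585961]
```

View pics/w12.png

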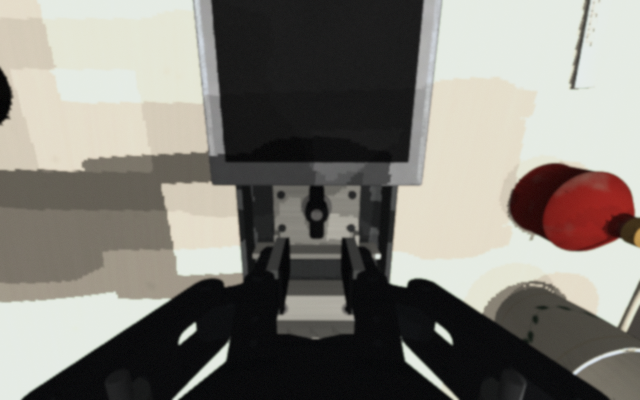

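Call:
apply_moves(plan=[[[0, 0, 0], [0, 0.2, 30], 0.34], [[0, 0, 0], [0, 0, 30], 0.34], [[0, 0, 0], [0, 0, 24], 0.34], [[0, 0, 0], [0, 0, 0], 1], [[0, 0, 0], [0, 0, 0], 1], [[0, 0, 0], [0, 0, 0], 1], [[0, 0, 0], [0, 0, 0], 1], [[0, 0, 0], [-6, 0, 0], 1], [[0, 0, 0], [-8, 0, 0], 1], [[0, 0, 0], [-8, 0, 0], 1], [[0, 0, 0], [-8, 0, 0], 1], [[0, 0, 0], [-8, 0, 0], 1], [[0, 0, 0], [-8, 0, 0], 1], [[0, 0, 0], [-8, 0, 0], 1], [[0, 0, 0], [0, 0, 0], 1]])

```text
time: 39.85
position: [623.3, 93.2, 25.4]
orientation: [-3.141, 0.0, 1.656]
force: [14.1, 0.3, -31.7]
grip_width: 10.2
grip_force: 60.8
```

Call:
apply_moves(plan=[[[0, 0, 0], [-1, 0, 0], 1], [[0, 0, 0], [-1, 0, 0], 1], [[0, 0, 0], [0, 0, 0], 1]])

```text
time: 40.22
position: [623.4, 91.9, 25.4]
orientation: [-3.141, -0.0, 1.656]
force: [14.3, 2.7, -33.3]
grip_width: 10.4
grip_force: 60.9
```

```bash
python3 - <<'E'
from h import *
s,im,d=snap('wrist'); P=cloud('wrist',d,s); cv2.imwrite('pics/w13.png',im[:,:,::-1])
print(s['position'],s['force'],s['ft_torque'])
s,im,d=snap('side'); P=cloud('side',d,s)
q=P[(d>0)&(P[...,2]>45)&(P[...,2]<60)]; q=q[:,:2]-C; a=q@[-np.sin(UA),np.cos(UA)]; b=q@[np.cos(UA),np.sin(UA)]
k=(a>-30)&(a<20)&(abs(b)<70); print('panel',np.percentile(a[k],[2,50,98]).round(1))
E
```

```text
[623.38012327  91.93311672  25.38909379] [ 14.27557436   2.68078179 -33.25162912] [ 0.52390973 -2.16524105 -0.09081571]
panel [-15.5  -7.2  -3.1]
```

Call:
apply_moves(plan=[[[0, 0, 0], [-1, 0, 0], 1], [[0, 0, 0], [0, 0, 0], 1]])

```text
time: 40.58
position: [623.5, 91.0, 25.4]
orientation: [-3.141, -0.001, 1.656]
force: [14.3, 3.1, -32.8]
grip_width: 10.3
grip_force: 60.9
```

Call:
apply_moves(plan=[[[0, 0, 0], [-1, 0, 0], 1], [[0, 0, 0], [0, 0, 0], 1]])

```text
time: 40.83
position: [623.5, 90.0, 25.4]
orientation: [-3.141, -0.001, 1.656]
force: [13.7, 4.0, -33.1]
grip_width: 10.5
grip_force: 60.9
```

Call:
apply_moves(plan=[[[0, 0, 0], [-1, 0, 0], 1], [[0, 0, 0], [0, 0, 0], 1]])

```text
time: 41.08
position: [623.6, 89.0, 25.4]
orientation: [-3.141, -0.001, 1.656]
force: [14.1, 4.8, -32.5]
grip_width: 10.4
grip_force: 60.9
```

```bash
python3 - <<'E'
from h import *
ux=np.array([-np.sin(UA),np.cos(UA)]); uy=np.array([np.cos(UA),np.sin(UA)])
for n in('wrist','side','scene'):
    s,im,d=snap(n); P=cloud(n,d,s)
    if n=='wrist': print(s['position'],s['force'])
    for nm,z0,z1,a0,a1 in (('panel',46,60,-40,20),('blanks+plate',34,45,-12,125)):
        k0=(d>0)&(P[...,2]>z0)&(P[...,2]<z1); q=P[k0][:,:2]-C; a=q@ux;b=q@uy
        k=(a>a0)&(a<a1)&(abs(b)<48); print(n,nm,k.sum(),np.percentile(a[k],[1,5,50,95,99]).round(1) if k.sum() else '')
cv2.imwrite('pics/s13.png',cv2.resize(im[150:290,200:400,::-1],None,fx=4,fy=4,interpolation=cv2.INTER_CUBIC))
E
```

```text
[623.63473985  89.04052618  25.40585637] [ 14.13161731   4.75269851 -32.48487181]
wrist panel 0 
wrist blanks+plate 849 [ 96.2  97.3 103.2 123.4 124.5]
side panel 110 [-17.3 -15.6  -7.1  -3.7  -2.1]
side blanks+plate 403 [ -9.3  -7.3  54.3 107.6 113. ]
scene panel 101 [-12.  -10.3  -5.   -1.9  -0.6]
scene blanks+plate 389 [ -6.9  -5.3  55.5 109.8 113. ]
```

Call:
apply_moves(plan=[[[0, 0, 0], [-1, 0, 0], 1], [[0, 0, 0], [0, 0, 0], 1]])

```text
time: 41.48
position: [623.7, 88.1, 25.4]
orientation: [-3.141, -0.001, 1.656]
force: [14.4, 4.7, -33.5]
grip_width: 10.3
grip_force: 60.8
```

Call:
apply_moves(plan=[[[0, 0, 0], [-1, 0, 0], 1], [[0, 0, 0], [0, 0, 0], 1]])

```text
time: 41.72
position: [623.8, 87.1, 25.4]
orientation: [-3.141, -0.001, 1.656]
force: [13.6, 4.7, -31.8]
grip_width: 10.5
grip_force: 60.8
```

Call:
apply_moves(plan=[[[0, 0, 0], [-1, 0, 0], 1], [[0, 0, 0], [0, 0, 0], 1]])

```text
time: 41.98
position: [623.9, 86.1, 25.4]
orientation: [-3.141, -0.001, 1.656]
force: [13.9, 5.0, -32.1]
grip_width: 10.1
grip_force: 60.8
```

```bash
python3 - <<'E'
from h import *
ux=np.array([-np.sin(UA),np.cos(UA)]); uy=np.array([np.cos(UA),np.sin(UA)])
s,im,d=snap('wrist'); print(s['position'],s['force'])
for n in('side','scene'):
    s,im,d=snap(n); P=cloud(n,d,s)
    for nm,z0,z1,a0,a1,bb in (('panel',46,60,-40,20,70),('handle',28,40,-60,-25,44)):
        k0=(d>0)&(P[...,2]>z0)&(P[...,2]<z1); q=P[k0][:,:2]-C; a=q@ux;b=q@uy
        k=(a>a0)&(a<a1)&(abs(b)<bb); print(n,nm,k.sum(),np.percentile(a[k],[1,5,50,95,99]).round(1) if k.sum() else '')
cv2.imwrite('pics/side13.png',cv2.resize(im[150:290,200:400,::-1],None,fx=4,fy=4,interpolation=cv2.INTER_CUBIC))
E
```

```text
[623.91161023  86.08182354  25.4255245 ] [ 13.91551645   4.99407012 -32.05644065]
side panel 159 [-17.4 -14.3  -7.3  -2.9  -2. ]
side handle 55 [-56.9 -53.7 -49.5 -46.3 -44.6]
scene panel 148 [-13.6 -11.6  -5.   -1.2   0. ]
scene handle 0
```

Call:
apply_moves(plan=[[[0, 0, 0.16], [0, 0, 0], 1], [[0, 0, 0.16], [0, 0, 0], 1], [[0, 0, 0], [-0.9, 0.3, 0], 1], [[0, 0, 0.16], [0, 0, 0], 1], [[0, 0, 0.1], [0, 0, 0], 1], [[0, 0, 0], [0, 0, 0], 1]])

```text
time: 42.88
position: [622.7, 85.5, 25.3]
orientation: [-3.138, 0.001, 1.075]
force: [2.8, 6.4, -26.2]
grip_width: 10.4
grip_force: 61.8
```

Call:
apply_moves(plan=[[[0, 0, 0], [-0.4, 0.3, 0], 1], [[0, 0, 0.145], [0, 0, 0], 1], [[0, 0, 0.145], [0, 0, 0], 1], [[0, 0, 0.145], [0, 0, 0], 1], [[0, 0, 0.145], [0, 0, 0], 1], [[0, 0, 0.145], [0, 0, 0], 1], [[0, 0, 0.145], [0, 0, 0], 1], [[0, 0, 0], [0, 0, 0], 1], [[0, 0, 0], [0, 0, 0], 1]])

```text
time: 44.0
position: [621.8, 86.4, 25.3]
orientation: [-3.138, 0.005, 0.208]
force: [-7.2, 16.7, -18.4]
grip_width: 10.4
grip_force: 65.1
```

```bash
python3 - <<'E'
from h import *
s=manip.sense(); print({k:np.round(s[k],3) for k in ('position','orientation','force','ft_torque','grip_width','grip_force')})
E
```

```text
{'position': array([621.827,  86.431,  25.334]), 'orientation': array([-3.138,  0.005,  0.208]), 'force': array([ -7.155,  16.723, -18.416]), 'ft_torque': array([3.053, 1.035, 0.989]), 'grip_width': np.float64(10.353), 'grip_force': np.float64(65.095)}
```

Call:
apply_moves(plan=[[[0, 0, 0.05], [0, 0, 0], 1], [[0, 0, 0], [0, 0, 0], 1], [[0, 0, 0], [0, 0, 0], 0.34], [[0, 0, 0], [0, 0, 0], 0.34], [[0, 0, 0], [0, 0, -30], 0.34], [[0, 0, 0], [0, 0, -40], 0.34], [[0, 0, 0], [-40, 0, -40], 0.34], [[0, 0, 0], [0, 0, -20], 0.34], [[0, 0, 0], [0, 0, 0], 0.34], [[0, 0, 0], [0, 0, 0], 0.34]])

```text
time: 45.25
position: [584.5, 78.4, 156.1]
orientation: [3.142, 0.0, 0.156]
force: [0.1, -0.4, -0.6]
grip_width: 28.1
grip_force: 0.0
```

```bash
python3 - <<'E'
from h import *
s,im,d=snap('wrist'); P=cloud('wrist',d,s); print(s['position'],s['orientation'],s['force'])
ux=np.array([-np.sin(UA),np.cos(UA)]); uy=np.array([np.cos(UA),np.sin(UA)])
k0=(d>0)&(abs(P[...,2]-40)<5); q=P[...,:2]-C; a=q@ux; b=q@uy
for nm,m in (('blanks/plate z36-45',k0&(a<115)&(a>-15)&(abs(b)<49)),('panel',(P[...,2]>48)&(P[...,2]<60)&(a<20)&(a>-30)&(abs(b)<70))):
    print(nm,m.sum(),np.percentile(a[m],[1,5,50,95,99]).round(1), P[m][:,2].max())
m=k0&(a>115)&(a<175)&(abs(b)<32)&(im.max(2)<70)
k,l,st,c=cv2.connectedComponentsWithStats(m.astype(np.uint8)); i=1+np.argmax(st[1:,4]); Q=P[l==i]
print(st[i],cv2.minAreaRect(Q[:,:2].astype(np.float32)),'d',a[l==i].mean())
w,V=np.linalg.eigh(np.cov(Q[:,:2].T)); an=np.degrees(np.arctan(V[1,1]/V[0,1])); print('bar',an,'theta',np.radians(95-an))
big=cv2.resize(im[:300,60:620,::-1],(800,428)); cv2.imwrite('pics/w14.png',big)
E
```

```text
[584.50355503  78.43577395 156.1005557 ] [3.14158578e+00 4.38507951e-04 1.56469210e-01] [ 0.09141575 -0.43121218 -0.62671816]
blanks/plate z36-45 13294 [ -7.2  -4.4  46.8  97.3 101.7] 44.99205289720544
panel 2514 [-16.3 -15.4  -9.3  -6.6  -6.2] 57.72697793608933
[303 129  20  47 592] ((623.9917602539062, 86.7301025390625), (41.225982666015625, 17.150001525878906), 7.857044696807861) d 138.87033330733087
bar 14.011966090400623 theta 1.413507846439325
```

View pics/w14.png

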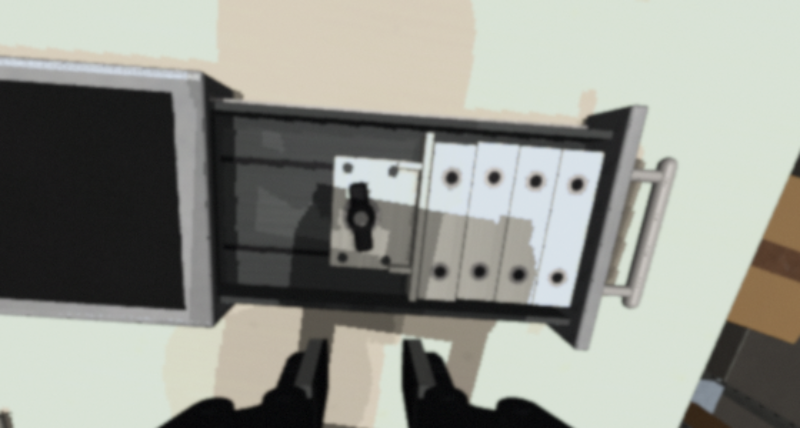

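Call:
apply_moves(plan=[[[0, 0, 0.069], [0, 0, 0], 0.34], [[0, 0, 0], [7.7, 33, 7], 0.34], [[0, 0, 0], [8, 40, 10], 0.34], [[0, 0, 0], [8, 40, 10], 0.34], [[0, 0, 0], [8, 40, 10], 0.34], [[0, 0, 0], [8, 32, 0], 0.34], [[0, 0, 0], [0, 0, 0], 0.34], [[0, 0, 0], [0, 0, 0], 0.34]])

```text
time: 46.3
position: [639.9, -101.7, 118.7]
orientation: [-3.141, 0.001, 0.088]
force: [-0.2, 0.3, -0.0]
grip_width: 27.8
grip_force: 0.0
```

```bash
python3 - <<'E'
from h import *
s,im,d=snap('wrist'); P=cloud('wrist',d,s)
q=P[...,:2]-C; a=q@[-np.sin(UA),np.cos(UA)]; b=q@[np.cos(UA),np.sin(UA)]
m=(d>0)&(P[...,2]>31)&(P[...,2]<42)&(a>-70)&(a<-40)&(b>5)&(b<42); print(m.sum(),np.percentile(a[m],[2,50,98]),np.percentile(b[m],[2,98]))
dd=np.median(a[m]); goal([*slot(dd),15.9],.087)
E
```

```text
699 [-57.19691477 -51.40770634 -41.02347298] [ 5.96499384 41.47627301]
at [ 640.  -101.4  119. ] yaw 0.088 turn z 0.001 shift [ -0.    1.4 103.1] t 46.35
```

Handle is where expected; grip it and start pushing.

Call:
apply_moves(plan=[[[0, 0, 0], [0, 1, 35], 0.34], [[0, 0, 0], [0, 0, 35], 0.34], [[0, 0, 0], [0, 0, 32], 0.34], [[0, 0, 0], [0, 0, 0], 1], [[0, 0, 0], [0, 0, 0], 1], [[0, 0, 0], [0, 0, 0], 1], [[0, 0, 0], [0, 0, 0], 1], [[0, 0, 0], [0, -8, 0], 1], [[0, 0, 0], [0, -15, 0], 1], [[0, 0, 0], [0, -18, 0], 1], [[0, 0, 0], [0, -18, 0], 1], [[0, 0, 0], [0, -18, 0], 1], [[0, 0, 0], [0, -18, 0], 1], [[0, 0, 0], [0, -18, 0], 1], [[0, 0, 0], [0, 0, 0], 1]])

```text
time: 48.22
position: [629.3, 11.4, 16.3]
orientation: [-3.14, 0.002, 0.089]
force: [4.9, 2.8, -29.2]
grip_width: 8.8
grip_force: 58.8
```

Call:
apply_moves(plan=[[[0, 0, 0], [0, -10, 0], 1], [[0, 0, 0], [0, -18, 0], 1], [[0, 0, 0], [0, -18, 0], 1], [[0, 0, 0], [0, -18, 0], 1], [[0, 0, 0], [0, -18, 0], 1], [[0, 0, 0], [0, -14, 0], 1], [[0, 0, 0], [0, -10, 0], 1], [[0, 0, 0], [0, -4, 0], 1], [[0, 0, 0], [0, 0, 0], 1]])

```text
time: 49.35
position: [619.8, 119.8, 16.3]
orientation: [-3.141, 0.002, 0.089]
force: [6.2, 2.4, -30.1]
grip_width: 8.3
grip_force: 59.0
```

Call:
apply_moves(plan=[[[0, 0, 0], [0, -3, 0], 1], [[0, 0, 0], [0, -3, 0], 1], [[0, 0, 0], [0, -2, 0], 1], [[0, 0, 0], [0, -1, 0], 1], [[0, 0, 0], [0, 0, 0], 1]])

```text
time: 49.98
position: [619.1, 128.1, 16.3]
orientation: [3.141, 0.002, 0.088]
force: [6.5, -0.0, -30.0]
grip_width: 8.7
grip_force: 59.0
```

Call:
apply_moves(plan=[[[0, 0, 0], [0, -1, 0], 1], [[0, 0, 0], [0, -1, 0], 1], [[0, 0, 0], [0, 0, 0], 1]])

```text
time: 50.35
position: [619.0, 130.1, 16.3]
orientation: [3.141, 0.002, 0.088]
force: [5.5, -0.2, -29.8]
grip_width: 8.6
grip_force: 59.0
```

Call:
apply_moves(plan=[[[0, 0, 0], [0, -1, 0], 1], [[0, 0, 0], [0, 0, 0], 1]])

```text
time: 50.6
position: [618.9, 131.0, 16.3]
orientation: [3.141, 0.002, 0.088]
force: [6.5, -0.1, -30.5]
grip_width: 8.8
grip_force: 59.0
```

Call:
apply_moves(plan=[[[0, 0, 0], [0, -1, 0], 1], [[0, 0, 0], [0, 0, 0], 1]])

```text
time: 50.85
position: [618.8, 131.6, 16.3]
orientation: [3.141, 0.002, 0.088]
force: [6.6, -4.2, -28.8]
grip_width: 8.8
grip_force: 59.1
```

Call:
apply_moves(plan=[[[0, 0, 0], [0, -1, 0], 1], [[0, 0, 0], [0, 0, 0], 1]])

```text
time: 51.1
position: [618.8, 131.7, 16.3]
orientation: [3.139, 0.002, 0.088]
force: [5.7, -12.4, -29.5]
grip_width: 8.5
grip_force: 59.2
```

Call:
apply_moves(plan=[[[0, 0, 0], [0, -1, 0], 1], [[0, 0, 0], [0, 0, 0], 1]])

```text
time: 51.35
position: [618.8, 131.7, 16.3]
orientation: [3.138, 0.002, 0.088]
force: [6.4, -21.3, -30.5]
grip_width: 8.8
grip_force: 59.4
```

```bash
python3 - <<'E'
from h import *
s,im,d=snap('wrist'); P=cloud('wrist',d,s); print(s['force'],s['position'])
ux=np.array([-np.sin(UA),np.cos(UA)]); uy=np.array([np.cos(UA),np.sin(UA)])
for n in ('wrist','side'):
    if n=='side': s,im,d=snap(n); P=cloud(n,d,s)
    q=P[...,:2]-C; a=q@ux; b=q@uy
    m=(d>0)&(P[...,2]>44)&(P[...,2]<63)&(a>150)&(a<260)&(b>20)&(b<70)
    for lo in range(200,250,2):
        k=m&(a>=lo)&(a<lo+2)
        if k.sum(): print(n,lo,k.sum(),P[k][:,2].mean().round(1),end=' | ')
    print()
E
```

```text
[  6.43553723 -21.31768235 -30.46163684] [618.81953762 131.73277148  16.26228515]
wrist 216 59 50.7 | wrist 218 1672 51.7 | wrist 220 730 55.6 | wrist 222 698 55.5 | wrist 224 704 55.5 | wrist 226 558 55.3 | wrist 228 1138 56.3 | wrist 230 754 57.5 | wrist 232 736 57.5 | wrist 234 716 57.6 | wrist 236 736 57.5 | wrist 238 724 57.5 | wrist 240 730 57.5 | wrist 242 734 57.6 | wrist 244 974 58.0 | wrist 246 759 58.6 | wrist 248 746 58.7 | 
side 216 2 52.7 | side 218 5 53.4 | side 220 11 54.8 | side 222 13 54.9 | side 224 11 55.1 | side 226 13 55.3 | side 228 8 56.6 | side 230 8 56.1 | side 232 14 57.5 | side 234 13 57.6 | side 236 15 57.6 | side 238 15 57.4 | side 240 17 57.7 | side 242 14 58.4 | side 244 12 57.7 | side 246 15 58.3 | side 248 18 58.0 |
```

Call:
apply_moves(plan=[[[0, 0, 0], [0, 1.5, 0], 1], [[0, 0, 0], [0, 0, 0], 0.34], [[0, 0, 0], [0, 0, 0], 0.34], [[0, 0, 0], [0, 0, -25], 0.34], [[0, 0, 0], [0, 0, -40], 0.34], [[0, 0, 0], [0, 30, -45], 0.34], [[0, 0, 0], [0, 40, -30], 0.34], [[0, 0, 0], [0, 0, 0], 0.34]])

```text
time: 52.45
position: [627.1, 60.8, 161.5]
orientation: [3.141, -0.006, 0.086]
force: [-0.2, -0.6, -0.5]
grip_width: 28.0
grip_force: 0.0
```

```bash
python3 - <<'E'
from h import *
s,im,d=snap('wrist'); P=cloud('wrist',d,s); print(s['force'],s['position'],s['time'])
ux=np.array([-np.sin(UA),np.cos(UA)]); uy=np.array([np.cos(UA),np.sin(UA)])
q=P[...,:2]-C; a=q@ux; b=q@uy
m=(d>0)&(P[...,2]>44)&(P[...,2]<63)&(a>150)&(a<260)&(b>-60)&(b<60)
print([(lo,int((m&(a>=lo)&(a<lo+2)).sum())) for lo in range(210,244,2)])
i0=cv2.imread('pics/side0.png').astype(int); s,im,d=snap('side'); df=np.abs(im[:,:,::-1].astype(int)-i0).max(2)
for nm,(u,v,r) in dict(tape=(380,254,20),bolt=(332,303,16),pencil=(354,319,22),dish=(287,323,20)).items(): print(nm,df[v-r:v+r,u-r:u+r].mean().round(1),np.percentile(df[v-r:v+r,u-r:u+r],98))
E
```

```text
[-0.21183458 -0.55899397 -0.5075229 ] [627.14364249  60.81095122 161.54684011] 52.45
[(210, 0), (212, 0), (214, 0), (216, 255), (218, 661), (220, 270), (222, 288), (224, 276), (226, 231), (228, 448), (230, 286), (232, 281), (234, 283), (236, 284), (238, 269), (240, 298), (242, 274)]
tape 7.6 47.0
bolt 8.7 32.0
pencil 5.4 31.0
dish 2.6 7.0
```

```bash
python3 -c "
from cell import manip
print(manip.sign_off())"
```

```text
the job is handed in; nothing more can be done
None
```

All four blanks are lying snug in the drawer against its front panel, with the follower clamped behind them (knob measured at about 1.41 rad, fully tight). The drawer is pushed home to its stop, and I handed the job in at about 52 s.

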